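# Release the circuit board from its clamping jig

### The job

The soldered circuit board on its pallet is finished: roll a fingertip round the knurled brass nut to loosen it by two full turns (no more, or it comes off its stud), so that its shoulder lifts out of the recess in the clamp bar. Then push the clamp bar straight back off the pallet as far as its slot allows, and push the pallet along its track up against the end stop. Lift nothing, and leave the other things on the desk where they are.

Things in the scene. Friction and masses are not known exactly. Their poses are not given: they have to be found in the camera images.
- jig: Fixed clamping jig of grey aluminium and steel, 183 x 220 mm. Stands on the desk on 4 mm rubber feet. Origin: underside of its plate, 4 mm above the desk; x runs along the clamp bar away from the board, y along the pallet track towards the end stop, z up. All z, x, y below are in its frame, mm. Plate top z = 10. Track centre line x = -45, between two steel guide rails (inner faces x = -74 and -16, tops z = 17), open at the -y end. Yaw within 0.25 rad of 0.
- end_stop (a point): Middle of the end stop's face, at x = -45, y = 100, z = 16 in the jig: a steel bar across the left end of the track, top z = 23; the pallet comes to rest against it.
- heel_block (a point): Top middle (x = 64, y = -38, z = 20) of the dark heel block, 50 x 50 mm, that carries the rear of the clamp bar between two low cheeks (tops z = 27).
- nut_top (a point): Centre of the top face of the brass nut: knurled disc 40 mm across, 14 mm high, upright axis at jig x = 26, y = -38. Tight: top z = 48, rim z = 34 to 48, its 22 mm wide shoulder 4 mm deep in the clamp bar's recess. Climbs 3 mm a turn. Its 8 mm stud stands up to z = 56. A black line on top, middle to rim, shows its turn; it points along jig +x when tight.
- nut (a joint): Turn of the nut, rad: 0 = tight, grows as it is loosened (anticlockwise from above); two full turns = 12.57. It stays where it is left. Friction 0.02 N m: 1 N along the rim turns it; a fingertip held against the rim with 3 to 15 N drives it by friction: the rim moves along with the fingertip, so the turn is the length of its path along the rim / 20 mm.
- clamp_bar: Loose steel clamp bar, 121 x 34 x 12 mm, 0.2 kg, level, z = 20 to 32: toe on the pallet's edge, rear on the heel block. Origin: underside, at the square toe end; x runs back towards the rounded rear. The stud passes through its slot, which lets it slide back (jig +x) by 29 mm once the nut's shoulder is out of the recess (from 1.4 turns).
- bar_toe (a point): Middle of the clamp bar's toe end face (looks to jig -x, 34 mm wide, z = 20 to 32), at mid height; at the start at jig x = -29, y = -38, 12 mm in over the pallet's edge.
- pallet: Loose dark solder pallet 56 (x) x 80 (y) x 10 mm, 0.12 kg, with a green circuit board; origin: centre of its underside, axes as the jig's. Lies on the track, z = 10 to 20, 1 mm play to each rail. Chips stand 2.2 mm above its top; a green terminal block at x -7, y -26 (24 x 8 mm) 8.5 mm. Starts with its centre at about jig y = -50; against the stop it is at y = 60.
- pallet_right (a point): Middle of the pallet's end face away from the end stop (56 mm wide, z = 10 to 20, looks to jig -y), at mid height: the face to push.
- dish: bystander: low glass dish, 62 mm across, 10 mm high
- tweezers: bystander: steel tweezers, 119 mm long
- solder_reel: bystander: reel of solder wire, 86x62x35 mm
- screwdriver: bystander: red screwdriver, 160 mm long
- parts_tray: bystander: blue divided tray with small screws, 66x110x22 mm
Not all that is in view belongs to the job. What is shaped like the pallet but purple or red is not meant.

How it is judged:
By the outcome, as a careful person would: the job done as asked, in the order asked, and still so for the second after the job is handed in, with the robot touching nothing.
It also fails if it takes over 67 s, if anything falls off the work surface, if the arm or the gripper's body presses on something with over 40 N, if the wrist force passes 120 N, or if a joint passes its speed limit or range.

### The arm

A 7-joint arm with a two-finger parallel gripper is mounted at the origin on a cart in front of the work surface, level with it; the furniture and walls round the work are solid. World frame = base frame: x ahead of the robot, y to its left, z up, the work surface at z = 0. Lengths are in m, angles in rad, forces in N, time in s.
With the tool pointing down it reaches from about 0.35 to 0.9 m from the base axis. Payload 19.9 kg.
Tool frame: the origin (TCP) lies at the very end of the fingers, on their centre line; the grasp point (between the pads) lies 19 mm behind it; z points along the fingers, y is the direction in which the jaws open and shut (so a half turn about z gives the same grasp; the last joint's range is limited). The gripper opens to 85 mm and grips with 20 to 120 N. Pads are 22 mm wide; open, the fingers measure 114 mm over their backs; the gripper's body (76 mm by 85 mm) begins 54 mm behind the grasp point. The pads swing forward as they close: fully open they stand 13 mm farther back than shut.
Start: joints at [-1.28, 0.417, -0.01, 1.614, 0.005, 1.111, -0.053], TCP at [0.204, 0.591, 0.231] pointing down, gripper open.
Joint ranges: [-2.81, 2.81], [-0.39, 2.02], [-1.27, 1.25], [0.06, 2.57], [-1.19, 4.33], [0.19, 2], [-2.82, 2.82]. Speed limits (rad/s): [1.89, 1.89, 2.39, 2.39, 3.01, 3.01, 3.01].

### API

Orientations are given as a unit quaternion [x, y, z, w].
In Python, from plant import read_state, imaging, job gives the robot as it stands. The module is installed in compiled form; this text tells all that it offers.
- The arm moves only by the tool apply_moves, never from a script. Its argument "increments" is a list that holds one entry, the list of rows, each a list of 7 numbers: the opening, from -1 (shut) to 1 (fully open), then the shift along the tool's x, y, z as a fraction of full scale, then the turn, a rotation vector about the tool's x, y, z as a fraction of full scale. A call has 1 to 12 rows; each row shifts and turns the commanded pose from where the row before left it, along the tool's axes as they then stand; what a row does not reach is not made up. Full scale, the value 1, is 0.025 m for a shift and 6 degrees for a turn. A row lasts 1/12 s, in which the tool goes at most 41.7 mm and 7.16 degrees, less where a joint would pass 70% of its speed; a pose out of reach is approached as far as the arm can. A call with a number of a shift or a turn outside -1 to 1 is refused whole. A call with a gripper value outside its range is refused whole. The fingers move at their own pace and stop on an object; "force" is the grip in N (left out, the last holds). Time passes only in rows, so rows that do not move let the fingers close. It gives the time, the measured TCP pose, the force and the opening at its end, in the units of the state.
- read_state(): the state, without advancing time (a new reading comes with each control period).
- imaging.camera(name): name is "scene" or "top" or "wrist"; returns (picture, depth): 400x640x3 uint8, red, green, blue; 400x640 float32, m along the optical axis (not along the pixel's ray), 0 where there is no reading.
- imaging.camera_model(name): a dict with "camera_matrix" (3x3 intrinsics, pixels), "pose" (4x4, takes a point from camera to world coordinates); the wrist camera has in their place "T_tool_cam" (4x4, takes a point from camera to tool coordinates, whose origin is the TCP and whose axes are the flange's). Camera axes: x right, y up, looking along -z (the intrinsics and any distortion apply to the point x, -y, -z); pixel columns grow to the right and rows downward; lengths in m; the calibration is good to about 2 mm. A picture is of the moment at which its call begins: read the wrist's pose just before it. camera_model takes no time and is no camera call.
- job.sign_off(): hands the job in, once; it reports no verdict.
Trained networks look in the newest picture that a camera, given by its name, has taken for a name from the list of things; names that differ only in an ending like _2 or _b are one class to them, and where a whole thing is asked for, a point or a joint stands for the part that bears it (a point fixed in the world has none). Each returns a list of dicts, best first, with "confidence" (0 to 1); they miss things now and then, are a little off and sometimes report something else, mostly with a low value. They report only what shows in the picture. A call takes as long as a camera call. They do not tell look-alikes from the thing itself.
- imaging.boxes_of(name, camera): "position" ([column, row] as shares, 0 to 1, of the picture: columns of its width, rows of its height, amid what is visible of it).
- imaging.regions_of(name, camera): "pixels" (400x640 bool, what is visible of it) and "position" ([column, row] as shares, 0 to 1, of the picture: columns of its width, rows of its height, amid what is visible of it).
The state is a dict: "time_s": time; "q": joint angles; "dq": joint speeds; "effort": joint torques, N m; "eef_pos": TCP position; "tcp_rot": TCP orientation; "contact_force": force on the tool from outside, world axes, zero at the start; "ft_torque": the same for the moment, N m; "gripper_width": finger opening in m.
Only numpy, scipy, OpenCV 4.12 (cv2) and the standard library are available. Lean on these libraries where they do the work, as an engineer would, in place of code of your own. Each camera call takes 0.05 s, during which the arm holds its last target. There are 200 camera calls.

## Working session

There is one attempt and no reset: what is moved stays moved. The work goes in short steps, Python scripts to look and compute and a tool call to move; the robot and the scene stay as the last step left them, time stands still between calls to the robot, and variables do not carry over. Pictures are saved under pics/ and viewed, about 8 in all and at most 12, crops included, and the job is handed in when it is done.

Besides the shell and the picture viewer there is one more tool, called as name([rows], argument=value, ...), one row to a line, values as JSON. apply_moves: Moves the arm, as the interface text tells. Its arguments: {"type":"object","properties":{"increments":{"type":"array"},"force":{"type":"number"}},"required":["increments"]}

```bash
mkdir -p pics
cat > h.py <<'E'
import numpy as np, cv2
from plant import read_state, imaging, job
def shot(cam,fn=None):
    s=read_state(); p,d=imaging.camera(cam)
    if fn: cv2.imwrite('pics/'+fn,p[:,:,::-1])
    m=imaging.camera_model(cam); K=np.array(m['camera_matrix'])
    if 'pose' in m: T=np.array(m['pose'])
    else:
        from scipy.spatial.transform import Rotation as R
        W=np.eye(4); W[:3,:3]=R.from_quat(s['tcp_rot']).as_matrix(); W[:3,3]=s['eef_pos']; T=W@np.array(m['T_tool_cam'])
    return p,d,K,T,m
def cloud(d,K,T):
    v,u=np.mgrid[:d.shape[0],:d.shape[1]]
    c=np.stack([(u-K[0,2])/K[0,0]*d,-(v-K[1,2])/K[1,1]*d,-d],-1)
    return c@T[:3,:3].T+T[:3,3]
E
python3 - <<'E'
from h import *
print(read_state())
for c in ['top','scene']:
    p,d,K,T,m=shot(c,c+'1.png'); P=cloud(d,K,T); print(c,m)
    for n in ['jig','nut_top','clamp_bar','pallet','heel_block','end_stop','dish','tweezers','solder_reel','screwdriver','parts_tray']:
        for r in imaging.regions_of(n,c)[:2]:
            q=P[r['pixels']&(d>0)]
            if len(q): print(n,round(r['confidence'],2),np.round(np.array(r['position'])*[640,400]),len(q),np.median(q,0).round(3),np.percentile(q,2,axis=0).round(3),np.percentile(q,98,axis=0).round(3))
E
```

```text
{'time_s': 0.0, 'q': array([-1.27951909,  0.41795694, -0.01029686,  1.61417234,  0.0046725 ,
        1.11067805, -0.05297656]), 'dq': array([-0.00027319, -0.00011808,  0.00165158,  0.00078968,  0.00193373,
       -0.00078083,  0.00023895]), 'effort': array([ 7.84750991e-04, -8.64423108e+01,  6.79316372e-01, -4.34904528e+01,
        1.91364175e-02,  7.37367809e-03,  2.95229006e-05]), 'eef_pos': array([0.20406308, 0.59038798, 0.23067168]), 'tcp_rot': array([ 1.65615081e-01,  9.86190291e-01, -5.91779229e-04, -6.50310919e-05]), 'contact_force': array([ 0.31645547, -0.17879565,  0.06985235]), 'ft_torque': array([0.02323419, 0.01249093, 0.03261623]), 'gripper_width': 0.08560869853194801}
top {'camera_matrix': array([[402.27707292,   0.        , 317.6084617 ],
       [  0.        , 402.27707292, 197.7246536 ],
       [  0.        ,   0.        ,   1.        ]]), 'pose': array([[ 0.0039812 ,  0.99449236, -0.10473348,  0.40085345],
       [-0.99995396,  0.00487362,  0.0082663 , -0.10272835],
       [ 0.0087312 ,  0.10469574,  0.99446597,  1.1907975 ],
       [ 0.        ,  0.        ,  0.    
[... 2585 characters left out ...]
0.249 0.012]
dish 0.74 [276. 218.] 147 [ 0.427 -0.01   0.008] [ 0.377 -0.034  0.002] [0.464 0.014 0.015]
tweezers 0.67 [271. 218.] 154 [ 0.421 -0.007  0.008] [ 0.375 -0.034  0.002] [0.464 0.014 0.015]
solder_reel 0.87 [429. 242.] 404 [ 0.65  -0.355  0.032] [ 0.635 -0.374  0.002] [ 0.682 -0.327  0.038]
screwdriver 0.75 [370. 218.] 306 [ 0.593 -0.197  0.035] [ 0.557 -0.208  0.025] [ 0.671 -0.173  0.039]
screwdriver 0.32 [344. 219.] 1808 [ 0.557 -0.175  0.016] [ 0.503 -0.259  0.004] [ 0.669 -0.045  0.053]
parts_tray 0.81 [283. 169.] 539 [0.589 0.198 0.01 ] [0.552 0.147 0.   ] [0.621 0.261 0.024]
parts_tray 0.54 [369. 213.] 316 [ 0.595 -0.198  0.035] [ 0.557 -0.208  0.025] [ 0.674 -0.173  0.04 ]
```

Run:
```python
import cv2
a=cv2.imread('pics/top1.png')[110:260,180:440]; cv2.imwrite('pics/top1c.png',cv2.resize(a,None,fx=3,fy=3,interpolation=cv2.INTER_CUBIC))
```

```text
(no output)
```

View pics/top1c.png

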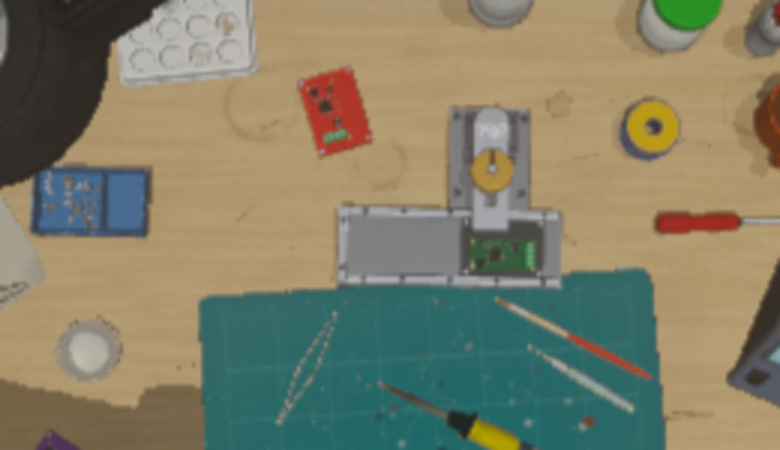

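apply_moves([
  [[-1,0,0,-0.7,0,0,-1],[-1,0,0,-0.7,0,0,-1],[-1,0,0,-0.7,0,0,-1],[-1,0,0,-0.7,0,0,-0.19],[-1,-0.45,-1,0,0,0,0],[-1,-0.45,-1,0,0,0,0],[-1,-0.45,-1,0,0,0,0],[-1,-0.45,-1,0,0,0,0],[-1,-0.45,-1,0,0,0,0],[-1,-0.45,-1,0,0,0,0],[-1,-0.45,-1,0,0,0,0],[-1,-0.45,-1,0,0,0,0]],
])

```text
time_s: 2.2
eef_pos: [0.2948, 0.3895, 0.3014]
tcp_rot: [-0.001, 1.0, 0.0, 0.0]
contact_force: [0.2, 0.6, -0.2]
gripper_width: 0.0002
```

apply_moves([
  [[-1,-0.45,-1,0,0,0,0],[-1,-0.45,-1,0,0,0,0],[-1,-0.45,-1,0,0,0,0],[-1,-0.45,-1,0,0,0,0],[-1,-0.45,-1,0,0,0,0],[-1,-0.45,-1,0,0,0,0],[-1,-0.45,-1,0,0,0,0],[-1,-0.45,-1,0,0,0,0],[-1,-0.45,-1,0,0,0,0],[-1,-0.45,-1,0,0,0,0],[-1,-0.45,-1,0,0,0,0],[-1,-0.45,-1,0,0,0,0]],
])

```text
time_s: 3.2
eef_pos: [0.4301, 0.0896, 0.3015]
tcp_rot: [-0.001, 1.0, 0.0, 0.0]
contact_force: [0.6, 0.4, 0.4]
gripper_width: 0.0001
```

apply_moves([
  [[-1,-0.3,-1,0,0,0,0],[-1,-0.3,-1,0,0,0,0],[-1,-0.3,-1,0,0,0,0],[-1,-0.3,-1,0,0,0,0],[-1,-0.3,-1,0,0,0,0],[-1,-0.3,-1,0,0,0,0],[-1,-0.3,-1,0,0,0,0],[-1,-0.3,-1,0,0,0,0],[-1,0,0,0,0,0,0],[-1,0,0,0,0,0,0]],
])

```text
time_s: 4.03
eef_pos: [0.49, -0.1101, 0.3012]
tcp_rot: [0.001, 1.0, -0.0, -0.0]
contact_force: [0.3, 0.5, 0.6]
gripper_width: -0.0002
```

Run:
```python
from h import *
p,d,K,T,m=shot('wrist','w1.png'); P=cloud(d,K,T); print(K,m['T_tool_cam'].round(4))
np.savez('w1.npz',P=P,d=d)
ok=d>0
def box(msk,n):
    q=P[msk][:,:2].astype(np.float32); r=cv2.minAreaRect(q); print(n,len(q),r,np.median(P[msk],0).round(4))
reg=(P[...,0]>.48)&(P[...,0]<.7)&(P[...,1]>-.29)&(P[...,1]<-.02)&ok
near=np.hypot(P[...,0]-.61,P[...,1]+.187)<.035
for lo,hi,n in [(.045,.056,'nut'),(.0565,.065,'stud')]: box(reg&near&(P[...,2]>lo)&(P[...,2]<hi),n)
for n in ['pallet','clamp_bar','jig','nut_top']:
    for r in imaging.regions_of(n,'wrist')[:2]:
        if (r['pixels']&ok).sum()>20: print(r['confidence']); box(r['pixels']&ok,n)
h=np.histogram(P[reg][:,2],bins=np.arange(0,.07,.002)); print(list(zip(h[1].round(3),h[0])))
```

```text
[[296.16985915   0.         323.28802607]
 [  0.         296.16985915 199.07152136]
 [  0.           0.           1.        ]] [[-1.000e-03  9.542e-01  2.993e-01  7.670e-02]
 [ 1.000e+00  1.100e-03 -3.000e-04  1.000e-03]
 [-6.000e-04  2.993e-01 -9.542e-01 -1.431e-01]
 [ 0.000e+00  0.000e+00  0.000e+00  1.000e+00]]
nut 574 ((0.6134560704231262, -0.1869308054447174), (0.03988642245531082, 0.04149453341960907), 28.450010299682617) [ 0.6106 -0.1853  0.0528]
stud 32 ((0.6142377257347107, -0.18639402091503143), (0.008049502037465572, 0.008107253350317478), 88.2048568725586) [ 0.6132 -0.1863  0.0605]
0.86
pallet 1855 ((0.5415856242179871, -0.19971884787082672), (0.08299538493156433, 0.057648830115795135), 89.74829864501953) [ 0.5381 -0.2003  0.0251]
0.86
pallet 1105 ((0.5970152616500854, -0.055946361273527145), (0.2460128366947174, 0.05093080922961235), 17.30537223815918) [ 0.6721 -0.0309  0.0114]
0.65
clamp_bar 1090 ((0.6317253708839417, -0.1864585429430008), (0.03942284733057022, 0.14671771228313446), 86.86233520507812) [ 0.594  -0.1852  0.0367]
0.7
jig 7124 ((0.5995801091194153, -0.14845
[... 909 characters left out ...]
)), (np.float64(0.028), np.int64(165)), (np.float64(0.03), np.int64(122)), (np.float64(0.032), np.int64(175)), (np.float64(0.034), np.int64(183)), (np.float64(0.036), np.int64(765)), (np.float64(0.038), np.int64(58)), (np.float64(0.04), np.int64(10)), (np.float64(0.042), np.int64(16)), (np.float64(0.044), np.int64(16)), (np.float64(0.046), np.int64(23)), (np.float64(0.048), np.int64(17)), (np.float64(0.05), np.int64(75)), (np.float64(0.052), np.int64(386)), (np.float64(0.054), np.int64(64)), (np.float64(0.056), np.int64(6)), (np.float64(0.058), np.int64(5)), (np.float64(0.06), np.int64(23)), (np.float64(0.062), np.int64(1)), (np.float64(0.064), np.int64(0)), (np.float64(0.066), np.int64(0))]
```

View pics/w1.png

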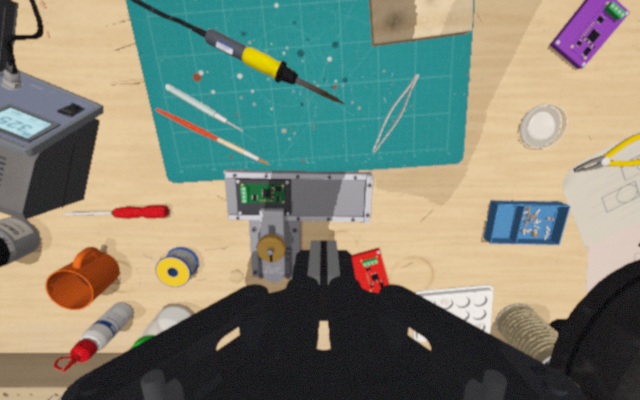

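apply_moves([
  [[-1,-0.75,-0.765,0.9,0,0,0],[-1,-0.75,-0.765,0.9,0,0,0],[-1,-0.75,-0.765,0.9,0,0,0],[-1,-0.75,-0.765,0.9,0,0,0],[-1,0,0,0.9,0,0,0],[-1,0,0,0.9,0,0,0],[-1,0,0,0.9,0,0,0],[-1,0,0,0.9,0,0,0],[-1,0,0,0.9,0,0,0],[-1,0,0,0.9,0,0,0],[-1,0,0,0.9,0,0,0],[-1,0,0,0.5,0,0,0]],
])

```text
time_s: 5.28
eef_pos: [0.5644, -0.1842, 0.0391]
tcp_rot: [-0.001, 1.0, 0.0, -0.001]
contact_force: [-0.3, -0.5, -0.4]
gripper_width: 0.0002
```

apply_moves([
  [[-1,0,0,0,0,0,0],[-1,-0.16,0,0,0,0,0],[-1,-0.16,0,0,0,0,0],[-1,-0.16,0,0,0,0,0],[-1,0,0,0,0,0,0]],
])

```text
time_s: 5.7
eef_pos: [0.5788, -0.1853, 0.0425]
tcp_rot: [-0.001, 1.0, -0.0, 0.001]
contact_force: [0.2, 0.1, 0.7]
gripper_width: 0.0002
```

apply_moves([
  [[-1,-0.08,0,0,0,0,0],[-1,0,0,0,0,0,0]],
])

```text
time_s: 5.87
eef_pos: [0.5797, -0.1853, 0.0418]
tcp_rot: [-0.001, 1.0, -0.0, 0.0]
contact_force: [-0.8, -0.1, 0.1]
gripper_width: -0.0001
```

apply_moves([
  [[-1,-0.08,0,0,0,0,0],[-1,0,0,0,0,0,0]],
])

```text
time_s: 6.03
eef_pos: [0.5814, -0.1853, 0.0415]
tcp_rot: [-0.001, 1.0, -0.0, 0.0]
contact_force: [1.0, -0.3, 0.1]
gripper_width: -0.0
```

apply_moves([
  [[-1,-0.08,0,0,0,0,0],[-1,0,0,0,0,0,0]],
])

```text
time_s: 6.2
eef_pos: [0.583, -0.1854, 0.0413]
tcp_rot: [-0.001, 1.0, -0.0, -0.0]
contact_force: [-0.7, -0.2, 0.1]
gripper_width: -0.0002
```

apply_moves([
  [[-1,-0.06,0,0,0,0,0],[-1,0,0,0,0,0,0]],
])

```text
time_s: 6.37
eef_pos: [0.5833, -0.1855, 0.041]
tcp_rot: [-0.0, 1.0, 0.0, -0.001]
contact_force: [-9.6, 1.3, 5.2]
gripper_width: 0.0001
```

apply_moves([
  [[-1,-0.06,0,0,0,0,0],[-1,0,0,0,0,0,0]],
])

```text
time_s: 6.53
eef_pos: [0.5835, -0.1855, 0.0409]
tcp_rot: [-0.0, 1.0, 0.001, -0.003]
contact_force: [-18.5, 2.1, 12.9]
gripper_width: 0.0
```

Run:
```python
import numpy as np
f=np.load('w1.npz');P=f['P'];d=f['d']
t=P-np.array([.49,-.1101,.3012])
for lo,hi in [(-.003,.002),(.002,.005),(.005,.01),(.01,.02),(.02,.03),(.03,.05)]:
    m=(d>0)&(t[...,2]>lo)&(t[...,2]<hi)&(np.hypot(t[...,0],t[...,1])<.06)
    q=t[m]; 
    if len(q): print(lo,hi,len(q),q[:,:2].min(0).round(4),q[:,:2].max(0).round(4),np.percentile(q[:,0],[10,50,90]).round(4))
```

```text
0.002 0.005 10 [-0.0109 -0.0048] [-0.0104  0.007 ] [-0.0109 -0.0107 -0.0106]
0.005 0.01 158 [-0.0117 -0.0111] [-0.0063  0.013 ] [-0.0113 -0.0108 -0.0069]
0.01 0.02 533 [-0.0118 -0.0124] [-0.0062  0.0147] [-0.0114 -0.0077 -0.0068]
0.02 0.03 666 [-0.0119 -0.0124] [-0.0061  0.0147] [-0.0114 -0.0103 -0.0068]
0.03 0.05 2674 [-0.0144 -0.032 ] [0.0117 0.034 ] [-0.0127 -0.011   0.0032]
```

apply_moves([
  [[-1,0.06,-0.16,0,0,0,0],[-1,0,-0.16,0,0,0,0],[-1,0,-0.16,0,0,0,0]],
])

```text
time_s: 6.78
eef_pos: [0.5836, -0.1974, 0.041]
tcp_rot: [-0.001, 1.0, 0.0, -0.001]
contact_force: [-4.3, -0.2, 1.7]
gripper_width: 0.0003
```

apply_moves([
  [[-1,-0.02,-0.06,0,0,0,0],[-1,-0.027,-0.207,0,0,0,0],[-1,-0.08,-0.193,0,0,0,0],[-1,-0.127,-0.166,0,0,0,0]],
])

```text
time_s: 7.12
eef_pos: [0.5913, -0.2135, 0.0415]
tcp_rot: [-0.0, 1.0, -0.0, 0.0]
contact_force: [0.3, 0.3, 0.0]
gripper_width: 0.0002
```

apply_moves([
  [[-1,-0.05,0.05,0,0,0,0],[-1,0,0,0,0,0,0]],
])

```text
time_s: 7.28
eef_pos: [0.5923, -0.2123, 0.0413]
tcp_rot: [-0.0, 1.0, -0.0, -0.0]
contact_force: [-3.2, -4.1, 1.0]
gripper_width: 0.0002
```

apply_moves([
  [[-1,-0.04,0.04,0,0,0,0],[-1,0,0,0,0,0,0]],
])

```text
time_s: 7.45
eef_pos: [0.5924, -0.2117, 0.0412]
tcp_rot: [-0.0, 1.0, -0.001, -0.001]
contact_force: [-6.6, -5.5, 1.2]
gripper_width: -0.0001
```

apply_moves([
  [[-1,-0.158,-0.13,0,0,0,0],[-1,-0.18,-0.096,0,0,0,0]],
])

```text
time_s: 7.62
eef_pos: [0.6004, -0.2179, 0.0412]
tcp_rot: [0.0, 1.0, -0.001, -0.001]
contact_force: [-6.7, -9.7, 1.3]
gripper_width: 0.0001
```

apply_moves([
  [[-1,-0.195,-0.05,0,0,0,0],[-1,-0.203,-0.01,0,0,0,0]],
])

```text
time_s: 7.78
eef_pos: [0.6114, -0.2202, 0.0417]
tcp_rot: [0.0, 1.0, -0.001, 0.0]
contact_force: [-3.2, -11.5, 2.7]
gripper_width: 0.0
```

apply_moves([
  [[-1,-0.2,0,0,0,0,0],[-1,-0.203,0.02,0,0,0,0],[-1,-0.195,0.059,0,0,0,0]],
])

```text
time_s: 8.03
eef_pos: [0.6273, -0.2181, 0.0422]
tcp_rot: [0.0, 1.0, -0.002, 0.001]
contact_force: [1.4, -10.9, 3.0]
gripper_width: 0.0
```

apply_moves([
  [[-1,-0.18,0.096,0,0,0,0],[-1,-0.158,0.13,0,0,0,0]],
])

```text
time_s: 8.2
eef_pos: [0.6363, -0.2115, 0.0421]
tcp_rot: [-0.0, 1.0, -0.001, 0.001]
contact_force: [4.7, -5.1, 2.1]
gripper_width: -0.0002
```

apply_moves([
  [[-1,-0.12,0.16,0,0,0,0],[-1,-0.09,0.18,0,0,0,0]],
])

```text
time_s: 8.37
eef_pos: [0.6421, -0.2025, 0.0421]
tcp_rot: [-0.001, 1.0, -0.001, 0.002]
contact_force: [9.0, -6.4, 1.3]
gripper_width: -0.0001
```

apply_moves([
  [[-1,-0.055,0.195,0,0,0,0],[-1,-0.02,0.2,0,0,0,0]],
])

```text
time_s: 8.53
eef_pos: [0.6446, -0.1917, 0.0424]
tcp_rot: [-0.001, 1.0, -0.001, 0.002]
contact_force: [8.1, -1.7, 3.5]
gripper_width: 0.0
```

apply_moves([
  [[-1,0,0.18,0,0,0,0],[-1,0,0.18,0,0,0,0],[-1,0,0.14,0,0,0,0]],
])

```text
time_s: 8.78
eef_pos: [0.6443, -0.1784, 0.0423]
tcp_rot: [-0.001, 1.0, -0.0, 0.002]
contact_force: [6.0, -0.3, 4.6]
gripper_width: -0.0002
```

apply_moves([
  [[-1,0.02,0.203,0,0,0,0],[-1,0.059,0.195,0,0,0,0]],
])

```text
time_s: 8.95
eef_pos: [0.6406, -0.1686, 0.0415]
tcp_rot: [-0.001, 1.0, 0.0, 0.0]
contact_force: [-0.5, 0.4, 0.7]
gripper_width: -0.0001
```

apply_moves([
  [[-1,0.1,0.18,0,0,0,0],[-1,0.135,0.158,0,0,0,0]],
])

```text
time_s: 9.12
eef_pos: [0.634, -0.1601, 0.0411]
tcp_rot: [-0.001, 1.0, 0.0, -0.0]
contact_force: [1.7, -0.5, -0.8]
gripper_width: 0.0
```

apply_moves([
  [[-1,0.04,-0.04,0,0,0,0],[-1,0.02,-0.02,0,0,0,0],[-1,0,0,0,0,0,0]],
])

```text
time_s: 9.37
eef_pos: [0.6331, -0.1616, 0.0414]
tcp_rot: [-0.001, 1.0, 0.0, 0.0]
contact_force: [3.1, 5.9, -0.7]
gripper_width: 0.0003
```

apply_moves([
  [[-1,0.16,0.125,0,0,0,0],[-1,0.18,0.09,0,0,0,0]],
])

```text
time_s: 9.53
eef_pos: [0.6249, -0.1562, 0.0414]
tcp_rot: [-0.001, 1.0, 0.0, 0.001]
contact_force: [3.2, 6.1, 0.2]
gripper_width: 0.0004
```

apply_moves([
  [[-1,0.195,0.05,0,0,0,0],[-1,0.203,0.01,0,0,0,0]],
])

```text
time_s: 9.7
eef_pos: [0.6143, -0.1549, 0.0413]
tcp_rot: [-0.001, 1.0, 0.0, 0.0]
contact_force: [1.5, 4.8, 1.8]
gripper_width: 0.0001
```

apply_moves([
  [[-1,0.2,-0.02,0,0,0,0],[-1,0.203,-0.03,0,0,0,0],[-1,0.195,-0.07,0,0,0,0]],
])

```text
time_s: 9.95
eef_pos: [0.5989, -0.1577, 0.0413]
tcp_rot: [-0.001, 1.0, 0.001, -0.0]
contact_force: [-1.2, 5.3, 2.3]
gripper_width: -0.0002
```

apply_moves([
  [[-1,0.17,-0.11,0,0,0,0],[-1,0.15,-0.14,0,0,0,0]],
])

```text
time_s: 10.12
eef_pos: [0.5904, -0.1646, 0.0412]
tcp_rot: [-0.001, 1.0, 0.0, -0.001]
contact_force: [-1.8, 2.3, 0.5]
gripper_width: 0.0001
```

apply_moves([
  [[-1,0.1,-0.18,0,0,0,0],[-1,0.08,-0.185,0,0,0,0]],
])

```text
time_s: 10.28
eef_pos: [0.5854, -0.174, 0.041]
tcp_rot: [-0.001, 1.0, 0.001, -0.001]
contact_force: [-8.2, 6.1, 5.1]
gripper_width: 0.0001
```

apply_moves([
  [[-1,0.05,-0.195,0,0,0,0],[-1,0.015,-0.203,0,0,0,0]],
])

```text
time_s: 10.45
eef_pos: [0.5833, -0.1847, 0.041]
tcp_rot: [-0.0, 1.0, 0.0, -0.002]
contact_force: [-10.4, 1.6, 7.5]
gripper_width: -0.0005
```

apply_moves([
  [[-1,0.4,0,0,0,0,0],[-1,0,0.6,-1,0,0,0],[-1,0,0.6,-1,0,0,0],[-1,0,0.6,-1,0,0,0],[-1,0,0,-1,0,0,0],[-1,0,0,0,0,0,0],[-1,0,0,0,0,0,0]],
])

```text
time_s: 11.03
eef_pos: [0.5758, -0.1397, 0.1425]
tcp_rot: [-0.0, 1.0, -0.0, 0.001]
contact_force: [-0.5, -0.4, -1.1]
gripper_width: -0.0001
```

```bash
cat > nut.py <<'E'
from h import *
import sys
p,d,K,T,m=shot('wrist'); P=cloud(d,K,T); print(read_state()['eef_pos'])
c=np.array([.614,-.187]); near=(np.hypot(*(P[...,:2]-c).transpose(2,0,1))<.016)&(np.hypot(*(P[...,:2]-c).transpose(2,0,1))>.007)&(d>0)&(P[...,2]>.045)&(P[...,2]<.075)
zt=np.median(P[near][:,2]); print('top z',zt,near.sum())
# rectify: 0.1mm... 0.2 mm/px map at nut-top height; up=+x, left=+y
N=300; s=.0002
j,i=np.meshgrid(np.arange(N),np.arange(N)); X=c[0]+(N/2-i)*s; Y=c[1]+(N/2-j)*s
W=np.stack([X,Y,np.full_like(X,zt)],-1); C=(W-T[:3,3])@T[:3,:3]
u=K[0,0]*C[...,0]/-C[...,2]+K[0,2]; v=K[1,1]*-C[...,1]/-C[...,2]+K[1,2]
im=cv2.remap(p,u.astype(np.float32),v.astype(np.float32),cv2.INTER_CUBIC)
cv2.imwrite('pics/'+sys.argv[1],im[:,:,::-1])
E
python3 nut.py n1.png
```

```text
[ 0.5751513  -0.1396538   0.14136751]
top z 0.057323006188466544 804
```

View pics/n1.png

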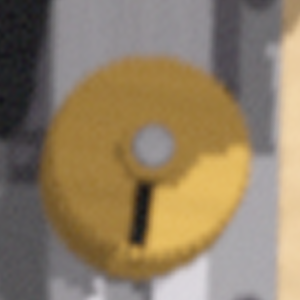

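apply_moves([
  [[-1,-0.08,-0.81,0,0,0,0],[-1,-0.08,-0.81,0,0,0,0],[-1,-0.08,-0.81,0,0,0,0],[-1,-0.08,-0.81,1,0,0,0],[-1,0,0,1,0,0,0],[-1,0,0,1,0,0,0],[-1,0,0,0.95,0,0,0],[-1,0,0,0,0,0,0],[-1,0,0,0,0,0,0],[-1,0,0,0,0,0,0]],
])

```text
time_s: 11.92
eef_pos: [0.5835, -0.2207, 0.0433]
tcp_rot: [-0.0, 1.0, -0.0, 0.0]
contact_force: [0.2, 0.3, 0.5]
gripper_width: 0.0002
```

apply_moves([
  [[-1,-0.2,0.2,0,0,0,0],[-1,-0.1,0.1,0,0,0,0],[-1,0,0,0,0,0,0]],
])

```text
time_s: 12.17
eef_pos: [0.5915, -0.2122, 0.0436]
tcp_rot: [-0.001, 1.0, -0.0, 0.0]
contact_force: [-3.3, -3.3, 2.5]
gripper_width: 0.0005
```

Contact; press a little more and roll.

apply_moves([
  [[-1,-0.02,0.02,0,0,0,0],[-1,-0.158,-0.13,0,0,0,0],[-1,-0.18,-0.096,0,0,0,0]],
])

```text
time_s: 12.42
eef_pos: [0.5997, -0.2182, 0.0435]
tcp_rot: [-0.001, 1.0, -0.001, -0.0]
contact_force: [-4.9, -6.0, 1.2]
gripper_width: 0.0002
```

apply_moves([
  [[-1,-0.195,-0.05,0,0,0,0],[-1,-0.203,-0.01,0,0,0,0]],
])

```text
time_s: 12.58
eef_pos: [0.6101, -0.2208, 0.0438]
tcp_rot: [-0.0, 1.0, -0.001, 0.001]
contact_force: [-2.2, -9.1, 2.6]
gripper_width: 0.0001
```

apply_moves([
  [[-1,-0.2,0,0,0,0,0],[-1,-0.203,0.02,0,0,0,0],[-1,-0.195,0.059,0,0,0,0]],
])

```text
time_s: 12.83
eef_pos: [0.6256, -0.2193, 0.0441]
tcp_rot: [-0.0, 1.0, -0.002, 0.001]
contact_force: [1.7, -11.1, 0.7]
gripper_width: 0.0001
```

apply_moves([
  [[-1,-0.18,0.096,0,0,0,0],[-1,-0.158,0.13,0,0,0,0]],
])

```text
time_s: 13.0
eef_pos: [0.6348, -0.213, 0.0442]
tcp_rot: [-0.0, 1.0, -0.001, 0.002]
contact_force: [7.8, -9.0, 0.9]
gripper_width: -0.0003
```

apply_moves([
  [[-1,-0.12,0.16,0,0,0,0],[-1,-0.09,0.18,0,0,0,0],[-1,-0.055,0.195,0,0,0,0],[-1,-0.01,0.1,0,0,0,0]],
])

```text
time_s: 13.33
eef_pos: [0.6441, -0.1954, 0.0449]
tcp_rot: [-0.001, 1.0, -0.001, 0.004]
contact_force: [18.8, -4.0, -0.8]
gripper_width: 0.0
```

apply_moves([
  [[-1,-0.5,0,0,0,0,0],[-1,-0.3,0,-1,0,0,0],[-1,0,0,-1,0,0,0],[-1,0.8,0.6,-1,0,0,0],[-1,0.8,0.6,-1,0,0,0],[-1,0.8,0.6,0,0,0,0],[-1,0.8,0.6,0,0,0,0],[-1,0.4,0,0,0,0,0],[-1,0,0,0,0,0,0],[-1,0,0,0,0,0,0]],
])

```text
time_s: 14.17
eef_pos: [0.5707, -0.1352, 0.1436]
tcp_rot: [-0.001, 1.0, 0.0, 0.001]
contact_force: [0.3, 0.1, 0.9]
gripper_width: 0.0004
```

```bash
python3 nut.py n2.png
```

```text
[ 0.57091274 -0.13553752  0.14331089]
top z 0.05927900902075339 799
```

View pics/n2.png

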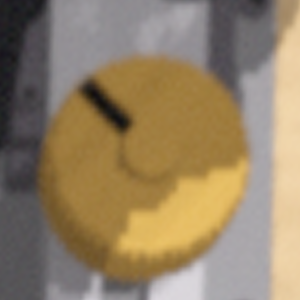

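Run:
```python
from h import *
p,d,K,T,m=shot('wrist'); P=cloud(d,K,T)
c=np.array([.614,-.187]); r=np.hypot(*(P[...,:2]-c).transpose(2,0,1))
rows,cols=np.where((r<.03)&(P[...,2]>.045)&(d>0)); a,b,e,f=rows.min(),rows.max(),cols.min(),cols.max(); print(a,b,e,f)
print((P[a:b+1:2,e:f+1:2,2]*1000).round(0).astype(int))
top=(r<.03)&(P[...,2]>.056)&(d>0); q=P[top][:,:2].astype(np.float32); print(cv2.minEnclosingCircle(q),q.mean(0))
A=np.c_[P[top],np.ones(top.sum())]; k=np.linalg.lstsq(A[:,[0,1,3]],A[:,2],rcond=None)[0]; print('tilt',k)
cv2.imwrite('pics/n3.png',cv2.resize(p[a-40:b+40,e-60:f+60,::-1],None,fx=4,fy=4,interpolation=cv2.INTER_CUBIC))
```

```text
225 273 238 288
[[ 15  14  15  15  15  37  36  37  37  37  36  37  29  46  15  15  14  15
   36  37  36  38  37  37  28  15]
 [ 14  14  15  15  14  36  37  37  49  47  48  51  51  50  50  48  48  48
   38  37  36  36  37  38  29 286]
 [ 16  16  15  15  15  37  38  49  52  54  54  54  56  53  53  53  50  52
   49  46  37  36  37  36  28  15]
 [ 14  16  14  14  15  46  55  56  55  58  59  59  58  58  56  57  56  54
   53  50  49  36  37  38  29  14]
 [ 13  14  15  15  51  55  57  59  59  59  60  59  60  59  59  59  58  55
   57  55  50  50  36  37  30  14]
 [ 15  16  15  52  59  58  60  60  59  59  59  60  58  59  59  60  59  58
   58  59  54  52  50  37  29  14]
 [ 14  15  15  58  59  59  59  59  60  60  58  59  59  60  59  58  60  59
   58  59  58  54  51  48  30  15]
 [ 14  14  59  60  60  59  59  58 286  59  59  60  59  59  59  59  60  59
   59  59  59  59  53  49  48  16]
 [ 14  15  58  60  58  59  59  60  59  60  59  58  59  60  59  59  59  59
   58  59  58  58  58  53  47  16]
 [ 14  57  58  59  58  59  59  59  58  59 286  60  59  60  59  61  59  60
   59  60  59  60  59  57  51
[... 1076 characters left out ...]
59  59  36  33  31]
 [ 13  15  15  58  59  59  59  58  59  59  59  60  59  60  60  60  59  59
   59  60  59  61  57  36  34  31]
 [ 15  14  14  31  30  59  60  59  59  59  58  58  58 286  59  59  58  59
   60  59  60  58  36  36  33  31]
 [ 15  16  14  32  32  31  58  58  60  59  60  60  59  60  60  59  59  59
   59  59  57  37  37  37  35  31]
 [ 15  14  15  31  32  32  31  36  58  59  58  59  59  60  60  60  59  60
   37  37  36  36  37  37  35  31]
 [ 15  15  15  32  31  32  32 286  37  37  36  58  37  59  57  37  36  36
   37  36  36  35  38  37  35  32]]
((0.613652229309082, -0.18665026128292084), 0.021118778735399246) [ 0.6124313  -0.18633537]
tilt [ 0.01050294 -0.00429469  0.05208946]
```

View pics/n3.png

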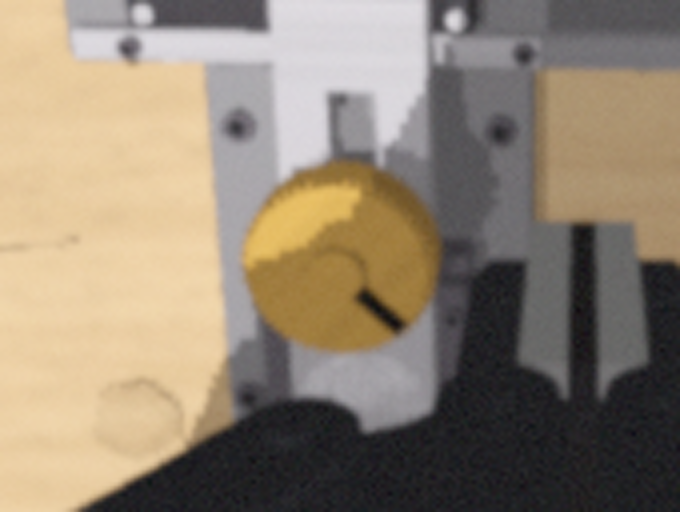

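apply_moves([
  [[-1,0,-0.78,0,0,0,0],[-1,0,-0.78,0,0,0,0],[-1,0,-0.78,0.5,0,0,0],[-1,0,0,1,0,0,0],[-1,0,0,1,0,0,0],[-1,0,0,1,0,0,0],[-1,0,0,0.5,0,0,0],[-1,0,0,0,0,0,0],[-1,-0.2,0,0,0,0,0],[-1,-0.2,0,0,0,0,0],[-1,0,0,0,0,0,0],[-1,0,0,0,0,0,0]],
])

```text
time_s: 15.27
eef_pos: [0.5811, -0.1941, 0.0437]
tcp_rot: [-0.001, 1.0, -0.0, 0.001]
contact_force: [-0.1, 0.8, -0.1]
gripper_width: 0.0001
```

apply_moves([
  [[-1,-0.12,0,0,0,0,0],[-1,0,0,0,0,0,0],[-1,0,0,0,0,0,0]],
])

```text
time_s: 15.52
eef_pos: [0.583, -0.1941, 0.0428]
tcp_rot: [-0.001, 1.0, -0.0, 0.0]
contact_force: [-0.7, 0.8, 0.4]
gripper_width: -0.0001
```

apply_moves([
  [[-1,-0.06,0,0,0,0,0],[-1,0,0,0,0,0,0]],
])

```text
time_s: 15.68
eef_pos: [0.5833, -0.1942, 0.0425]
tcp_rot: [-0.0, 1.0, 0.0, -0.001]
contact_force: [-8.3, -0.1, 5.1]
gripper_width: 0.0001
```

apply_moves([
  [[-1,0,0.15,0,0,0,0],[-1,0,0.15,0,0,0,0]],
])

```text
time_s: 15.85
eef_pos: [0.5832, -0.1871, 0.0424]
tcp_rot: [-0.0, 1.0, -0.0, -0.001]
contact_force: [-7.9, -1.5, 2.4]
gripper_width: -0.0003
```

apply_moves([
  [[-1,0,0.15,0,0,0,0],[-1,0,0.14,0,0,0,0],[-1,0,0,0,0,0,0]],
])

```text
time_s: 16.1
eef_pos: [0.5837, -0.1786, 0.0423]
tcp_rot: [-0.001, 1.0, 0.0, -0.001]
contact_force: [-5.7, 1.2, 2.1]
gripper_width: -0.0001
```

apply_moves([
  [[-1,0.4,0,0,0,0,0],[-1,0,0.6,-1,0,0,0],[-1,0,0.6,-1,0,0,0],[-1,0,0.6,-1,0,0,0],[-1,0,0,-1,0,0,0],[-1,0,0,0,0,0,0],[-1,0,0,0,0,0,0]],
])

```text
time_s: 16.68
eef_pos: [0.5753, -0.1342, 0.1439]
tcp_rot: [-0.001, 1.0, -0.0, 0.001]
contact_force: [0.0, 0.2, -0.5]
gripper_width: 0.0001
```

```bash
python3 nut.py n4.png
python3 - <<'E'
import cv2,numpy as np
for f in ['n1','n2','n4']:
    g=cv2.imread(f'pics/{f}.png').max(2); yy,xx=np.mgrid[:300,:300]
    m=(g<75)&(np.hypot(xx-148,yy-155)<88)&(np.hypot(xx-148,yy-155)>28)
    n,l,s,c=cv2.connectedComponentsWithStats(m.astype(np.uint8)); k=1+s[1:,4].argmax()
    pts=np.argwhere(l==k).astype(float); mu=pts.mean(0); v=np.linalg.svd(pts-mu,full_matrices=False)[2][0]
    o=mu-[155,148]; v*=np.sign(v@o); print(f,len(pts),'dir',np.degrees(np.arctan2(-v[1],-v[0])),'from centre',np.degrees(np.arctan2(-o[1],-o[0])))
E
```

```text
[ 0.57459226 -0.13425585  0.14269689]
top z 0.058910031893917636 803
n1 675 dir 172.13381143617994 from centre 172.566495779025
n2 725 dir 44.75887915505373 from centre 40.94040984145379
n4 645 dir -1.80332012393058 from centre -2.488132852531217
```

View pics/n4.png

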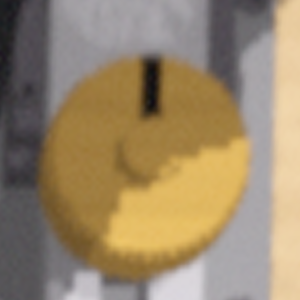

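apply_moves([
  [[-1,0.49,-0.7,0,0,0,0],[-1,0.49,-0.7,0,0,0,0],[-1,0.49,-0.7,0,0,0,0],[-1,0,0,1,0,0,0],[-1,0,0,1,0,0,0],[-1,0,0,1,0,0,0],[-1,0,0,1,0,0,0],[-1,0,0,0.52,0,0,0],[-1,0,0,0,0,0,0],[-1,0,0,0,0,0,0],[-1,0,0,0,0,0,0]],
])

```text
time_s: 17.65
eef_pos: [0.5382, -0.1873, 0.0306]
tcp_rot: [-0.0, 1.0, -0.0, 0.0]
contact_force: [0.2, 0.1, 0.7]
gripper_width: 0.0004
```

apply_moves([
  [[-1,-0.2,0,0,0,0,0],[-1,-0.2,0,0,0,0,0],[-1,0,0,0,0,0,0]],
])

```text
time_s: 17.9
eef_pos: [0.5494, -0.1867, 0.0305]
tcp_rot: [-0.001, 1.0, -0.0, 0.001]
contact_force: [0.5, 0.3, -0.0]
gripper_width: 0.0001
```

apply_moves([
  [[-1,-0.04,0,0.07,0,0,0],[-1,-0.12,0,0,0,0,0],[-1,-0.12,0,0,0,0,0],[-1,-0.12,0,0,0,0,0]],
])

```text
time_s: 18.23
eef_pos: [0.5579, -0.1869, 0.0278]
tcp_rot: [-0.001, 1.0, -0.0, -0.0]
contact_force: [-1.7, -0.4, 0.0]
gripper_width: -0.0
```

apply_moves([
  [[-1,-0.12,0,0,0,0,0],[-1,-0.12,0,0,0,0,0],[-1,-0.12,0,0,0,0,0],[-1,-0.12,0,0,0,0,0]],
])

```text
time_s: 18.57
eef_pos: [0.57, -0.1869, 0.0278]
tcp_rot: [-0.001, 1.0, -0.0, -0.0]
contact_force: [-0.8, 0.2, 0.4]
gripper_width: 0.0002
```

apply_moves([
  [[-1,-0.12,0,0,0,0,0],[-1,-0.1,0,0,0,0,0],[-1,0,0,0,0,0,0]],
])

```text
time_s: 18.82
eef_pos: [0.5758, -0.1868, 0.0279]
tcp_rot: [-0.001, 1.0, -0.0, 0.0]
contact_force: [0.4, 0.0, 0.0]
gripper_width: -0.0001
```

apply_moves([
  [[-1,-0.08,0,0,0,0,0],[-1,-0.06,0,0,0,0,0],[-1,0,0,0,0,0,0]],
])

```text
time_s: 19.07
eef_pos: [0.5774, -0.1869, 0.0274]
tcp_rot: [-0.0, 1.0, 0.0, -0.001]
contact_force: [-9.2, 0.3, 2.4]
gripper_width: -0.0001
```

apply_moves([
  [[-1,0.4,0,0,0,0,0],[-1,0,0,-1,0,0,0],[-1,0,0,-0.6,0,0,0],[-1,0.15,-0.81,0,0,0,0],[-1,0.15,-0.81,0,0,0,0],[-1,0.15,-0.81,0,0,0,0],[-1,0.15,-0.81,0,0,0,0],[-1,0,0,0.8,0,0,0],[-1,0,0,0.7,0,0,0],[-1,0,0,0.3,0,0,0],[-1,0,0,0,0,0,0],[-1,0,0,0,0,0,0]],
])

```text
time_s: 20.07
eef_pos: [0.5538, -0.2678, 0.0231]
tcp_rot: [-0.001, 1.0, -0.0, -0.0]
contact_force: [-0.1, 0.5, 1.6]
gripper_width: 0.0004
```

apply_moves([
  [[-1,0.45,0,0.13,0,0,0],[-1,0,0,0.12,0,0,0],[-1,0,0,0,0,0,0],[-1,0,0,0,0,0,0]],
])

```text
time_s: 20.4
eef_pos: [0.5433, -0.2678, 0.0172]
tcp_rot: [-0.001, 1.0, -0.0, 0.0]
contact_force: [-0.4, 0.8, 0.4]
gripper_width: 0.0001
```

apply_moves([
  [[-1,0,0.16,0,0,0,0],[-1,0,0.16,0,0,0,0],[-1,0,0.16,0,0,0,0],[-1,0,0.16,0,0,0,0],[-1,0,0.16,0,0,0,0]],
])

```text
time_s: 20.82
eef_pos: [0.5427, -0.2473, 0.0166]
tcp_rot: [-0.001, 1.0, -0.0, 0.0]
contact_force: [0.3, -1.5, -0.1]
gripper_width: -0.0001
```

apply_moves([
  [[-1,0,0.2,0,0,0,0],[-1,0,0.3,0,0,0,0],[-1,0,0.3,0,0,0,0],[-1,0,0.3,0,0,0,0],[-1,0,0.3,0,0,0,0],[-1,0,0.3,0,0,0,0],[-1,0,0.3,0,0,0,0],[-1,0,0.3,0,0,0,0],[-1,0,0.3,0,0,0,0],[-1,0,0.3,0,0,0,0],[-1,0,0.3,0,0,0,0],[-1,0,0.2,0,0,0,0]],
])

```text
time_s: 21.82
eef_pos: [0.5426, -0.1619, 0.0166]
tcp_rot: [-0.001, 1.0, -0.0, 0.0]
contact_force: [1.5, -1.3, 1.1]
gripper_width: 0.0003
```

apply_moves([
  [[-1,0,0.16,0,0,0,0],[-1,0,0.12,0,0,0,0],[-1,0,0.12,0,0,0,0]],
])

```text
time_s: 22.07
eef_pos: [0.5425, -0.1528, 0.0166]
tcp_rot: [-0.001, 1.0, -0.0, 0.0]
contact_force: [1.3, -0.9, 1.7]
gripper_width: 0.0001
```

apply_moves([
  [[-1,0,0.12,0,0,0,0],[-1,0,0.12,0,0,0,0],[-1,0,0.08,0,0,0,0],[-1,0,0,0,0,0,0]],
])

```text
time_s: 22.4
eef_pos: [0.5424, -0.1445, 0.0166]
tcp_rot: [-0.001, 1.0, 0.0, -0.0]
contact_force: [0.9, -0.1, 0.9]
gripper_width: 0.0002
```

apply_moves([
  [[-1,0,0.08,0,0,0,0],[-1,0,0.08,0,0,0,0],[-1,0,0,0,0,0,0]],
])

```text
time_s: 22.65
eef_pos: [0.5424, -0.1406, 0.0165]
tcp_rot: [-0.001, 1.0, 0.0, -0.0]
contact_force: [1.3, -1.3, 1.5]
gripper_width: 0.0
```

apply_moves([
  [[-1,0,0.08,0,0,0,0],[-1,0,0.04,0,0,0,0],[-1,0,0,0,0,0,0]],
])

```text
time_s: 22.9
eef_pos: [0.5424, -0.1399, 0.0168]
tcp_rot: [0.0, 1.0, -0.001, 0.0]
contact_force: [1.5, -10.8, 0.3]
gripper_width: 0.0
```

apply_moves([
  [[-1,0,-0.2,0,0,0,0],[-1,0,-0.5,0,0,0,0],[-1,0,0,-0.6,0,0,0],[-1,0,0,-1,0,0,0],[-1,0,0,-1,0,0,0],[-1,0,0,-1,0,0,0],[-1,0,0,-1,0,0,0],[-1,0,0.5,-1,0,0,0],[-1,0,0.5,0,0,0,0],[-1,0,0,0,0,0,0],[-1,0,0,0,0,0,0]],
])

```text
time_s: 23.82
eef_pos: [0.5422, -0.1301, 0.1562]
tcp_rot: [-0.001, 1.0, 0.0, -0.0]
contact_force: [0.1, 0.2, -0.6]
gripper_width: 0.0001
```

```bash
python3 nut.py n5.png
python3 - <<'E'
from h import *
p,d,K,T,m=shot('wrist','w2.png'); P=cloud(d,K,T)
for n in ['pallet','clamp_bar']:
    for r in imaging.regions_of(n,'wrist')[:2]:
        q=P[r['pixels']&(d>0)]; print(n,r['confidence'],np.percentile(q,2,axis=0).round(4),np.percentile(q,98,axis=0).round(4))
a=np.zeros((600,640,3),np.uint8); a[:400]=p[:,:,::-1]; a[400:,:200]=cv2.resize(cv2.imread('pics/n5.png'),(200,200))
s,_,_,_,_=shot('scene'); a[400:,220:540]=cv2.resize(s[120:320,200:520,::-1],(320,200)); cv2.imwrite('pics/fin.png',a)
E
```

```text
[ 0.54194002 -0.13070403  0.15591329]
top z 0.05889722539387829 605
pallet 0.71 [ 0.5162 -0.126   0.023 ] [ 0.5699 -0.0494  0.0333]
pallet 0.65 [ 0.6362 -0.0685  0.0027] [ 0.6699 -0.0109  0.0198]
clamp_bar 0.94 [ 0.5876 -0.202   0.0254] [ 0.6423 -0.1687  0.0383]
clamp_bar 0.48 [ 0.6346 -0.3696  0.0023] [ 0.6836 -0.3197  0.037 ]
```

View pics/fin.png

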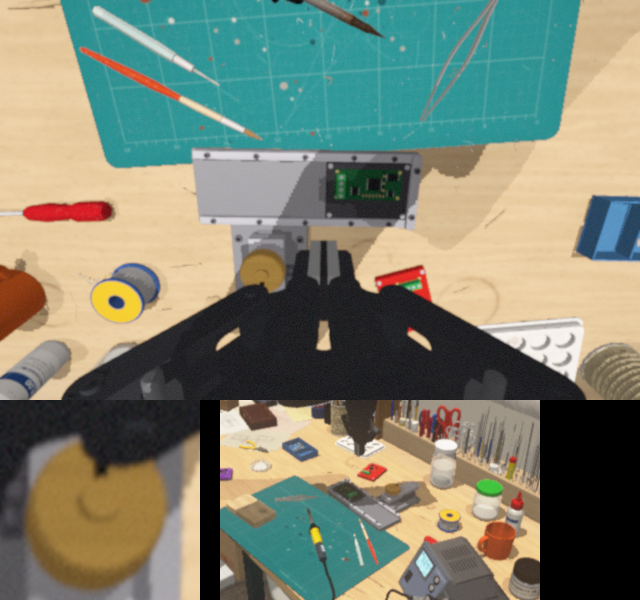

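```bash
python3 -c "
from plant import job; print(job.sign_off())"
```

```text
the job is handed in; nothing more can be done
None
```

The job is done and handed in at about 24 s of the 67 s allowed. The nut is loosened two turns, the clamp bar is fully back, and the pallet is against its end stop.

- **Nut:** I rolled a shut fingertip round the rim until a picture showed it about 45° past two turns. It was still level and centred on its stud, so I rolled it back. The black line then read -2°, about 718° in all, and the top had risen 6.1 mm where 6 mm is right for two turns. In the last picture, after both pushes, the height was unchanged and the line still looked to point along jig +x. The gripper partly hid it there, so I did not measure the angle again.
- **Clamp bar:** I pushed it back at about 1 N until it met the end of its slot, where the force rose to 9 N. The toe now reads x = 0.588, as predicted for the full 29 mm.
- **Pallet:** I pushed it along the track until the force rose to 11 N at the stop. Its far edge reads y = -0.049, which is where the stop face should be.

Three things did not go as planned:
- **Overshoot:** for a moment the nut was beyond the two-turn limit. I could not explain it: the last stretch turned the nut further than the fingertip's path should have.
- **Force:** one contact during the rolling reached about 22 N in all, above the 3 to 15 N range for driving the nut.
- **Other things on the desk:** I only looked at those in the final pictures; none looked disturbed, but I did not measure them, and the dish was only small in view.

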